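Hold the stylus on the signature pad's calibration cross

TASK

Calibrate the signature pad: pull the stylus straight up out of the snap-in cap of its desk stand, then bring its nib onto the centre of the cross on the sloping pad, with the stylus square to the pad's face and pressed lightly, so that the sprung nib is pushed in about halfway. Finish while still holding it there, pressed on the cross; do not let go, never press hard on the pad, and leave the other things on the desk standing where they are.

Things in the scene. Friction and masses are not known exactly. Their poses are not given: they have to be found in the camera images.
- stylus: Loose stylus, about 70 g, 125 mm long, upright in the stand at first, nib down. Origin on its axis under its round flange (27 mm wide, 4 thick), which sits on the cap's rim; z runs to the blunt end. Above: square aluminium grip 14 x 14 mm, flats square to x and y, z = 4 to 75 mm; round end to 77. Below: 12 mm round shaft with an 18 mm ball-shaped bead centred at z = -18 mm, then the nib.
- stylus_tip (a point): The very end of the nib, a rubber ball of 8 mm diameter; 48 mm below the flange's underside when the nib is fully out (it moves up with the nib).
- nib (a joint): How far the sprung nib is pushed into the stylus: 0 fully out, 0.010 m fully in. About 0.5 N starts it moving, then 0.3 N more per mm; 5 mm takes about 2 N, fully in about 3.5 N.
- stand: Black desk stand, fixed: round foot 72 mm across, upright open cap, 30 mm outside, 20 mm inside diameter, rim 62 mm above the desk. Origin at the centre of the underside, z up. Two steel spring clips in the cap catch above the stylus' bead; a straight upward pull of 6 to 15 N over the first 9 mm frees it; it must rise 50 mm to leave the cap.
- sign_pad: The whole signature pad, a grey terminal 130 mm deep and 190 mm wide, fixed to the desk. Origin at the centre of its underside on the desk, z up; at yaw 0 its low front edge faces -x, and its rear is the high side.
- pad_glass: The pad's flat sloping face, 130 x 190 mm with a black screen and grey rim. Origin at the centre of the face, 40 mm above the desk; z points squarely out of the face, x up the slope, y across. The face rises 0.30 rad (17 degrees) from front to rear.
- cross_centre (a point): Centre of the calibration cross, on the pad's face: a white upright cross inside a white circle of 20 mm diameter. It lies in a row of three marks across the middle of the screen, about 50 mm apart in any order; the two others, an empty circle and an empty square, are not to be used.
- glue_stick: Glue stick standing loose on the desk, 27 mm thick, 92 mm tall; leave it alone. Origin at the centre of its underside.
- date_stamp: Date stamp standing loose on the desk, 30 x 46 mm, 74 mm tall; leave it alone. Origin at the centre of its underside.
- coin_roll_a: Coin roll standing loose on the desk, 26 mm thick, 52 mm tall, the one on the pad's side; leave it alone. Origin at the centre of its underside.
- coin_roll_b: Coin roll standing loose on the desk, 26 mm thick, 52 mm tall, the one on the stand's side; leave it alone. Origin at the centre of its underside.
- ticket_printer: Black ticket printer, fixed, standing between the stand and the pad: about 195 x 145 mm and 145 mm tall; the stylus has to be carried over it. Origin near the centre of its underside, on the desk.
Mind the look-alikes: they are no part of the job. What is shaped like the stand but green is not meant.

How it is judged:
By the outcome, as a careful person would: the job done as asked, in the order asked, and still so for the second after the job is handed in, while the arm keeps its last pose, push and grip.
It also fails if it takes over 40 s, if anything falls off the work surface, if the arm or the gripper's body presses on something with over 40 N, if the wrist force passes 120 N, or if a joint passes its speed limit or range.

ROBOT

A 7-joint arm with a two-finger parallel gripper is mounted at the origin on a cart in front of the work surface, level with it; the furniture and walls round the work are solid. World frame = base frame: x ahead of the robot, y to its left, z up, the work surface at z = 0. Lengths are in m, angles in rad, forces in N, time in s.
With the tool pointing down it reaches from about 0.425 to 0.875 m from the base axis. Payload 4.7 kg.
Tool frame: the origin (TCP) lies on the centre line of the jaws, within the pads' length; the fingertips stand 14 mm ahead of it and the grasp point (between the pads) lies 5 mm behind it; z points along the fingers, y is the line along which they close (so a half turn about z gives the same grasp; the last joint's range is limited). The gripper opens to 87 mm and grips with 3 to 60 N. Pads are 19 mm wide; open, the fingers measure 117 mm over their backs; the gripper's body (75 mm by 190 mm) begins 51 mm behind the grasp point.
Start: joints at [1.14, 0.321, -0.07, 1.45, 0.023, 1.371, -0.057], TCP at [0.28, -0.587, 0.237] pointing down, gripper open.
Joint ranges: [-2.86, 2.86], [-0.3, 2.09], [-1.38, 1.24], [0.06, 2.45], [-1.56, 4.7], [0.09, 2.05], [-2.69, 2.69]. Speed limits (rad/s): [2.57, 2.57, 3.14, 3.14, 3.14, 3.14, 3.14].

INTERFACE

Orientations are given as a rotation vector (axis times angle).
In Python, from bench import * gives the robot as it stands.
- The arm moves only by the shell command python3 -m jog 'ROWS' [FORCE]. ROWS is JSON, a list of rows, each an object of numbers: "claw": the finger opening in mm, from 0 to 87; "dx", "dy", "dz": the shift along the tool's x, y, z in mm; "spin": the turn about the tool's z in degrees. In form: [{"claw": .., "dx": .., "dy": .., "dz": .., "spin": ..}, ...]. A call has 1 to 20 rows; each row is the pose to reach, as a shift and turn from the pose commanded when the call began, along the tool's axes at that moment; what a row does not reach only later rows make up. A row lasts 1/12 s, in which the tool goes at most 41.7 mm and 7.16 degrees, less where a joint would pass 70% of its speed; a pose out of reach is approached as far as the arm can. A call with a gripper value outside its range is refused whole. The fingers move at their own pace and stop on an object; FORCE is the grip in N (left out, the last holds). Time passes only in rows, so rows that repeat a pose let the fingers close. It gives the time, the measured TCP pose, the force, the opening and the grip force at its end, in the units of the state.
- get_state(): the state, without advancing time (a new reading comes with each control period).
- get_image(name): name is "side" or "top" or "wrist"; returns a dict with "frame" (420x560x3 uint8, red, green, blue), "depth" (420x560 float32, m along the optical axis (not along the pixel's ray), 0 where there is no reading), "K" (3x3 intrinsics, pixels), "T" (4x4, takes a point from camera to world coordinates); the wrist camera has in their place "mount" (4x4, takes a point from camera to tool coordinates, whose origin is the TCP and whose axes are the flange's). Camera axes: x right, y down, z forward; pixel columns grow to the right and rows downward; lengths in m; the calibration is good to about 2 mm. A picture is of the moment at which its call begins: read the wrist's pose just before it.
- close_job(): hands the job in; it is judged then, once.
The state is a dict: "time": time; "joint_positions": joint angles; "qd": joint speeds; "joint_torque": joint torques, N m; "position": TCP position; "tool_rot": TCP orientation; "ft_force": force on the tool from outside, world axes, zero at the start; "torque": the same for the moment, N m; "grip_width": opening from 0.0 (shut) to 1.0 (fully open); "grip_force": force on a finger pad.
Only numpy, scipy, OpenCV 4.12 (cv2) and the standard library are available. Lean on these libraries where they do the work, as an engineer would, in place of code of your own. Each camera call takes 0.05 s, during which the arm holds its last target. There are 200 camera calls.

## Working session

There is one attempt and no reset: what is moved stays moved. The work goes in short steps, Python scripts to look and compute and a shell command to move; the robot and the scene stay as the last step left them, time stands still between calls to the robot, and variables do not carry over. Pictures are saved under pics/ and viewed, at most 10 in all, crops included, and the job is handed in when it is done.

```bash
mkdir -p pics; ls; python3 - <<'E'
from bench import *
import cv2,numpy as np
s=get_state();print({k:np.round(v,3).tolist() for k,v in s.items()})
ims=[]
for n in("side","top"):
    d=get_image(n);np.savez(f"pics/{n}0.npz",**d);cv2.imwrite(f"pics/{n}0.png",d["frame"][...,::-1]);print(n,d["K"].round(1).tolist(),d["T"].round(3).tolist())
E
```

```text
pics
{'time': 0.0, 'joint_positions': [1.14, 0.322, -0.07, 1.452, 0.023, 1.371, -0.057], 'qd': [0.001, 0.001, -0.001, 0.0, -0.001, 0.001, 0.0], 'joint_torque': [-0.0, -49.129, -0.404, -31.253, -0.064, 0.044, 0.0], 'position': [0.279, -0.586, 0.235], 'tool_rot': [-3.062, -0.693, 0.001], 'ft_force': [-0.062, -0.177, -0.133], 'torque': [-0.01, 0.044, 0.057], 'grip_force': 0.0, 'grip_width': 1.001}
side [[529.5, 0.0, 287.5], [0.0, 529.5, 213.1], [0.0, 0.0, 1.0]] [[0.969, -0.102, 0.224, 0.198], [-0.246, -0.417, 0.875, -1.532], [0.004, -0.903, -0.429, 0.768], [0.0, 0.0, 0.0, 1.0]]
top [[440.2, 0.0, 272.7], [0.0, 440.2, 212.1], [0.0, 0.0, 1.0]] [[-0.008, -0.984, 0.177, 0.345], [-1.0, 0.011, 0.016, -0.164], [-0.018, -0.176, -0.984, 1.239], [0.0, 0.0, 0.0, 1.0]]
```

View pics/side0.png

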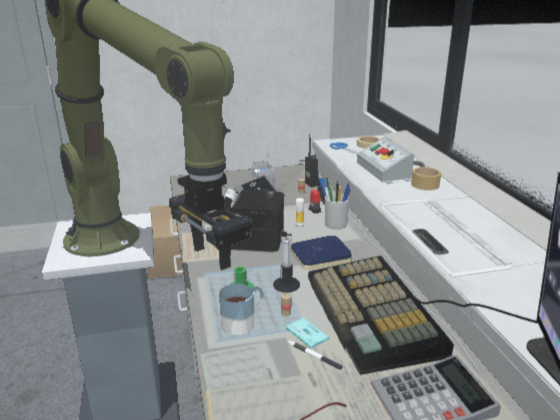

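View pics/top0.png

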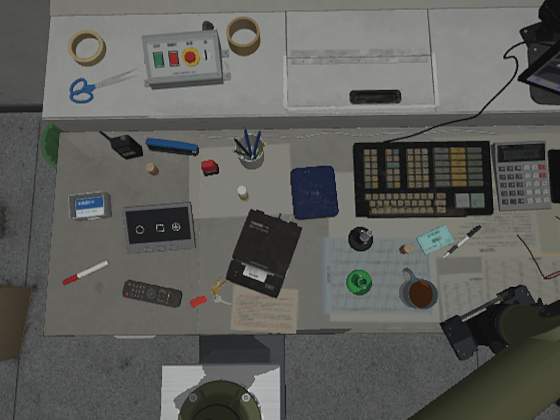

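Side view: the black stand with the upright grey stylus is at (287,265), the green look-alike at (240,275), the printer at (262,220) and a mug at (238,310). Top view: the black stand is at (360,238), the green one at (360,282), the printer at (265,253) and the pad at (158,227). The pad's marks are at about (140,228), (158,227) and (176,226).

Candidates for the stand are black (360,238) and green (360,282), so black. Candidates for the mark are circle (140,228), square (158,227) and cross (176,226), so cross. I'll check both in a close crop.

```bash
cat > h.py <<'E'
import numpy as np,cv2
def load(n):
    return dict(np.load(f"pics/{n}.npz"))
def ray(d,u,v,T=None):
    T=d["T"] if T is None else T
    r=T[:3,:3]@(np.linalg.inv(d["K"])@[u,v,1.]); return T[:3,3],r
def onz(d,u,v,z,T=None):
    o,r=ray(d,u,v,T); return o+r*(z-o[2])/r[2]
def cloud(d,T=None):
    T=d["T"] if T is None else T
    h,w=d["depth"].shape; u,v=np.meshgrid(np.arange(w),np.arange(h))
    p=np.stack([u,v,np.ones_like(u)],-1)@np.linalg.inv(d["K"]).T*d["depth"][...,None]
    return p@T[:3,:3].T+T[:3,3]
E
python3 - <<'E'
from h import *
t=load("top0");s=load("side0")
a=cv2.resize(t["frame"][195:260,115:205],None,fx=4.4,fy=4.4,interpolation=cv2.INTER_CUBIC)
b=cv2.resize(t["frame"][215:305,330:430],None,fx=3.9,fy=3.9,interpolation=cv2.INTER_CUBIC)
c=cv2.resize(s["frame"][225:305,220:310],None,fx=3.5,fy=3.5,interpolation=cv2.INTER_CUBIC)
W=np.zeros((590,800,3),np.uint8)
W[:a.shape[0],:a.shape[1]]=a; W[:b.shape[0],400:400+b.shape[1]]=b[:, :400]; W[300:300+c.shape[0],:c.shape[1]]=c
cv2.imwrite("pics/crop1.png",W[...,::-1])
C=cloud(t);S=cloud(s)
for u,v in[(140,228),(158,227),(176,226),(130,245),(187,208),(130,208),(190,245)]:print("pad",u,v,C[v,u].round(3))
for v in range(226,250,3):print("stand",v,C[v,354:368:2].round(3)[:,[0,1,2]].tolist())
for v in range(232,292,6):print("sideS",v,S[v,287].round(3), S[v,284].round(3))
# printer extent
R=C[205:300,225:305].reshape(-1,3);R=R[R[:,2]>.05];print("printer",R.min(0),R.max(0),np.percentile(R[:,2],[50,90,99]))
E
```

```text
pad 140 228 [0.518 0.221 0.044]
pad 158 227 [0.522 0.174 0.035]
pad 176 226 [0.524 0.124 0.036]
pad 130 245 [0.473 0.253 0.027]
pad 187 208 [0.571 0.091 0.054]
pad 130 208 [0.572 0.248 0.056]
pad 190 245 [0.472 0.086 0.023]
stand 226 [[0.525, -0.374, -0.003], [0.525, -0.38, -0.003], [0.524, -0.385, 0.001], [0.524, -0.391, -0.001], [0.524, -0.396, 0.001], [0.524, -0.402, 0.001], [0.524, -0.408, 0.0]]
stand 229 [[0.514, -0.372, 0.011], [0.514, -0.378, 0.01], [0.514, -0.383, 0.01], [0.514, -0.389, 0.008], [0.514, -0.394, 0.012], [0.514, -0.399, 0.014], [0.514, -0.405, 0.013]]
stand 232 [[0.506, -0.371, 0.011], [0.506, -0.377, 0.009], [0.506, -0.383, 0.01], [0.5, -0.381, 0.049], [0.498, -0.383, 0.067], [0.498, -0.389, 0.066], [0.491, -0.383, 0.123]]
stand 235 [[0.498, -0.372, 0.008], [0.497, -0.377, 0.009], [0.492, -0.375, 0.052], [0.49, -0.378, 0.064], [0.489, -0.381, 0.075], [0.485, -0.38, 0.108], [0.482, -0.382, 0.127]]
stand 238 [[0.489, -0.371, 0.008], [0.488, -0.375, 0.021], [0.484, -0.374, 0.054], [0.482, -0.377, 0.067], [0.482, -0.383, 0.064], [0.48, -0.385, 0.082], [0.478, -0.38
[... 523 characters left out ...]
.464, -0.404, 0.007]]
sideS 232 [ 0.562 -0.104  0.003] [ 0.539 -0.156  0.032]
sideS 238 [ 0.489 -0.391  0.14 ] [ 0.529 -0.196  0.034]
sideS 244 [ 0.486 -0.403  0.13 ] [ 0.48  -0.397  0.127]
sideS 250 [ 0.488 -0.396  0.108] [ 0.481 -0.392  0.107]
sideS 256 [ 0.487 -0.399  0.093] [ 0.48  -0.396  0.092]
sideS 262 [ 0.487 -0.398  0.074] [ 0.48  -0.396  0.074]
sideS 268 [ 0.485 -0.408  0.063] [ 0.478 -0.405  0.062]
sideS 274 [ 0.485 -0.407  0.044] [ 0.479 -0.401  0.042]
sideS 280 [ 0.486 -0.405  0.025] [ 0.478 -0.406  0.026]
sideS 286 [ 0.485 -0.41   0.009] [ 0.478 -0.406  0.008]
printer [ 0.32690908 -0.21753392  0.07002916] [ 0.55206688 -0.02185794  1.23860751] [0.13727692 0.14212605 0.15765004]
```

View pics/crop1.png

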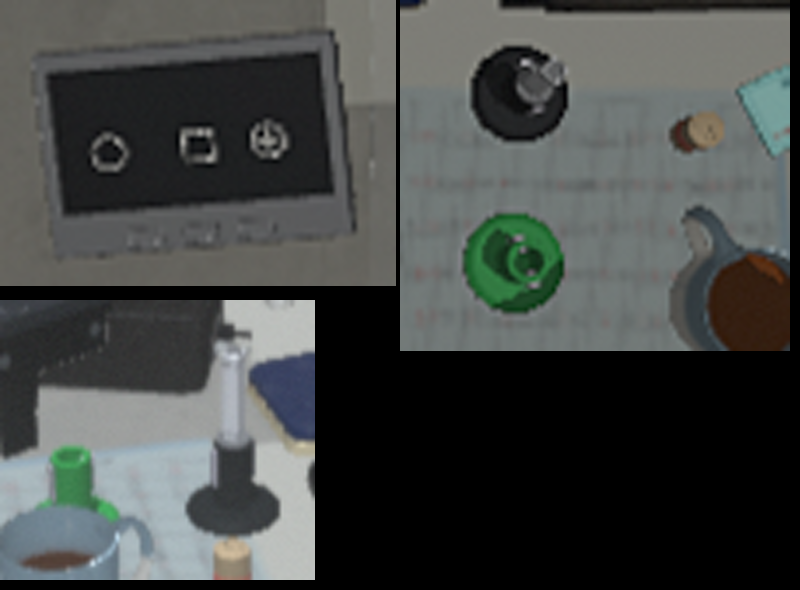

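The crop confirms the choices. The marks run circle, square, cross from left to right, and the cross is at about (176,227). The stylus stands in the black stand and the green stand is empty. The tool can't tilt, so the stylus will have to be pivoted in the fingers about the closing axis. First I'll locate the foot and pad more exactly and get a wrist view.

```bash
python3 - <<'E'
from h import *
from bench import *
from scipy.spatial.transform import Rotation as R
t=load("top0");C=cloud(t);f=t["frame"].astype(int)
m=((f.max(2)<75)).astype(np.uint8); m[:,:340]=0;m[:,385:]=0;m[:218]=0;m[262:]=0
c=max(cv2.findContours(m,0,2)[0],key=cv2.contourArea);(u,v),r=cv2.minEnclosingCircle(c);print("foot px",u,v,r,onz(t,u,v,.005), "diam",2*r*t["depth"][244,350]/440)
# pad plane: lit by depth
P=C[206:247,128:190].reshape(-1,3);P=P[(P[:,2]>.015)&(P[:,2]<.07)]
A=np.c_[P[:,:2],np.ones(len(P))];k=np.linalg.lstsq(A,P[:,2],rcond=None)[0]
n=np.r_[-k[:2],1];n/=np.linalg.norm(n);print("pad n",n,"tilt",np.arccos(n[2]),"yaw",np.arctan2(-n[1],-n[0]))
g=f[200:255,118:200].min(2)>95; # marks white inside screen
mk=np.zeros(f.shape[:2],np.uint8);mk[205:245,130:188]=(f.min(2)>90)[205:245,130:188]
N,l,st,ce=cv2.connectedComponentsWithStats(mk)
for i in range(1,N):
    if st[i,4]>6:
        b=st[i];uc,vc=b[0]+(b[2]-1)/2,b[1]+(b[3]-1)/2
        o,ry=ray(t,uc,vc);s=(k[:2]@o[:2]+k[2]-o[2])/(ry[2]-k[:2]@ry[:2]);print("mark",uc,vc,b,(o+s*ry).round(4))
# obstacle heights
for nm,(u0,u1,v0,v1) in dict(mug=(395,440,265,312),coinb=(400,413,242,256),green=(346,374,268,296),glue=(236,248,182,200)).items():
    q=C[v0:v1,u0:u1].reshape(-1,3);q=q[q[:,2]>.03];print(nm,q.min(0).round(3),q.max(0).round(3))
d=get_image("wrist");print(d["mount"].round(3).tolist(),d["K"].round(1).tolist());s=get_state();print(R.from_rotvec(s["tool_rot"]).as_matrix().round(3).tolist())
E
```

```text
foot px 360.0 238.5 12.500100135803223 [ 0.48789571 -0.38846374  0.005     ] diam 0.06983353
pad n [-0.29329119 -0.02161277  0.95577883] tilt 0.29849954724688305 yaw 0.0735575416092167
mark 158.0 207.0 [130 205  57   5 100] [0.5741 0.1701 0.0571]
mark 175.5 225.0 [174 223   4   5  11] [0.526  0.1241 0.0413]
mark 159.0 226.5 [156 224   7   6  14] [0.5223 0.1697 0.0412]
mark 162.0 229.5 [161 228   3   4   7] [0.5143 0.1618 0.0386]
mark 161.5 242.0 [136 240  52   5  89] [0.4808 0.1647 0.0284]
mug [ 0.297 -0.563  0.03 ] [ 0.402 -0.164  1.239]
coinb [ 0.345 -0.519  0.03 ] [ 0.467 -0.164  1.239]
green [ 0.345 -0.392  0.031] [ 0.382 -0.164  1.239]
glue [ 0.597 -0.074  0.03 ] [ 0.623 -0.05   0.098]
[[0.001, -0.961, -0.276, 0.076], [1.0, 0.001, 0.0, 0.0], [-0.0, -0.276, 0.961, -0.147], [0.0, 0.0, 0.0, 1.0]] [[356.0, 0.0, 284.8], [0.0, 356.0, 209.2], [0.0, 0.0, 1.0]]
[[0.903, 0.43, -0.001], [0.43, -0.903, 0.001], [-0.0, -0.001, -1.0]]
```

The foot diameter comes out at 70 mm against the 72 expected, and the pad tilt at 0.2985 rad against 0.30, so both measurements hold. Moving above the stylus.

```bash
python3 -m jog '[{"claw":87,"dx":60,"dy":-20,"dz":0,"spin":0},{"claw":87,"dx":150,"dy":-50,"dz":0,"spin":0},{"claw":87,"dx":273,"dy":-88,"dz":0,"spin":0},{"claw":87,"dx":273,"dy":-88,"dz":0,"spin":0},{"claw":87,"dx":273,"dy":-88,"dz":0,"spin":0},{"claw":87,"dx":273,"dy":-88,"dz":0,"spin":0},{"claw":87,"dx":273,"dy":-88,"dz":0,"spin":0},{"claw":87,"dx":273,"dy":-88,"dz":0,"spin":0},{"claw":87,"dx":273,"dy":-88,"dz":0,"spin":0},{"claw":87,"dx":273,"dy":-88,"dz":0,"spin":0},{"claw":87,"dx":273,"dy":-88,"dz":0,"spin":0}]'
python3 - <<'E'
from h import *
from bench import *
s=get_state();d=get_image("wrist");np.savez("pics/w1.npz",pos=s["position"],rot=s["tool_rot"],**d);cv2.imwrite("pics/w1.png",d["frame"][...,::-1]);print(s["position"],s["tool_rot"])
E
```

```text
time: 1.07
position: [0.4868, -0.3915, 0.2363]
tool_rot: [3.065, 0.689, -0.002]
ft_force: [-0.8, -0.9, -1.1]
grip_width: 0.999
grip_force: 0.0
[ 0.48679941 -0.39145086  0.23626862] [ 3.06480576e+00  6.88841781e-01 -1.94299079e-03]
```

View pics/w1.png

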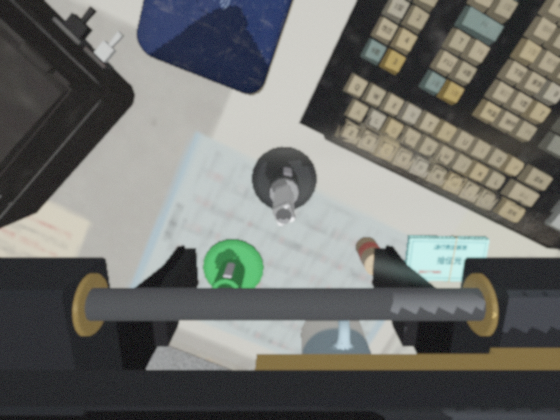

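The wrist view shows the black stand at (284,178) with the stylus's blunt end at (284,214), and the green stand at (233,268). I'll zoom in to get the stylus's flats.

```bash
cat >> h.py <<'E'
from scipy.spatial.transform import Rotation as Ro
def wT(d):
    T=np.eye(4);T[:3,:3]=Ro.from_rotvec(d["rot"]).as_matrix();T[:3,3]=d["pos"];return T@d["mount"]
E
python3 - <<'E'
from h import *
d=load("w1");T=wT(d);C=cloud(d,T)
cv2.imwrite("pics/w1c.png",cv2.resize(d["frame"][140:240,235:335],None,fx=5.8,fy=5.8,interpolation=cv2.INTER_CUBIC)[...,::-1])
print("stylus top",onz(d,284,214,.139,T),C[212,282:287].round(3).tolist()); 
f=d["frame"].astype(int);m=np.zeros(f.shape[:2],np.uint8);m[135:225,240:330]=(f.max(2)<70)[135:225,240:330]
c=max(cv2.findContours(m,0,2)[0],key=cv2.contourArea);(u,v),r=cv2.minEnclosingCircle(c);print("foot",u,v,r,onz(d,u,v,.006,T))
E
```

```text
stylus top [ 0.48877657 -0.39031955  0.139     ] [[0.489, -0.388, 0.138], [0.49, -0.389, 0.138], [0.49, -0.39, 0.137], [0.49, -0.39, 0.138], [0.491, -0.391, 0.138]]
foot 274.783447265625 168.20382690429688 15.550276756286621 [ 0.49417925 -0.37659086  0.006     ]
```

View pics/w1c.png

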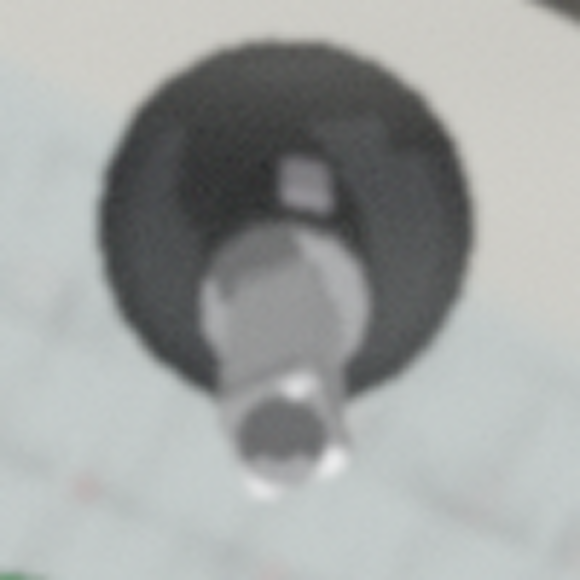

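The square end's corners are at crop (302,382), (340,458) and (262,492), so the flats are turned about 23.5° from the tool's y axis and I need a spin of about -23.5°. The axis is at (0.4885,-0.390), and the top comes out at z 0.138 against 0.139 expected. I'll spin, descend and grip.

```bash
python3 -m jog '[{"claw":87,"dx":2,"dy":-1,"dz":0,"spin":-7},{"claw":87,"dx":2,"dy":-1,"dz":10,"spin":-14},{"claw":87,"dx":2,"dy":-1,"dz":40,"spin":-21},{"claw":87,"dx":2,"dy":-1,"dz":70,"spin":-23.5},{"claw":87,"dx":2,"dy":-1,"dz":100,"spin":-23.5},{"claw":87,"dx":2,"dy":-1,"dz":120,"spin":-23.5},{"claw":87,"dx":2,"dy":-1,"dz":130,"spin":-23.5},{"claw":87,"dx":2,"dy":-1,"dz":130,"spin":-23.5},{"claw":87,"dx":2,"dy":-1,"dz":130,"spin":-23.5},{"claw":40,"dx":2,"dy":-1,"dz":130,"spin":-23.5},{"claw":30,"dx":2,"dy":-1,"dz":130,"spin":-23.5},{"claw":30,"dx":2,"dy":-1,"dz":130,"spin":-23.5},{"claw":30,"dx":2,"dy":-1,"dz":130,"spin":-23.5},{"claw":30,"dx":2,"dy":-1,"dz":130,"spin":-23.5},{"claw":30,"dx":2,"dy":-1,"dz":130,"spin":-23.5},{"claw":30,"dx":2,"dy":-1,"dz":130,"spin":-23.5}]' 10
python3 - <<'E'
from h import *
from bench import *
s=get_state();d=get_image("wrist");np.savez("pics/w2.npz",pos=s["position"],rot=s["tool_rot"],**d);cv2.imwrite("pics/w2.png",d["frame"][...,::-1]);print(s["position"],s["tool_rot"],s["joint_positions"])
E
```

```text
time: 2.45
position: [0.4896, -0.3881, 0.1067]
tool_rot: [2.859, 1.302, -0.0]
ft_force: [-0.4, 0.1, -0.3]
grip_width: 0.556
grip_force: 0.0
[ 0.48964469 -0.38811648  0.10670748] [ 2.85861055e+00  1.30246984e+00 -8.97046462e-06] [ 0.84634713  0.37298501 -0.26867323  1.6613101   0.10773578  1.12160327
 -0.16729991]
```

View pics/w2.png

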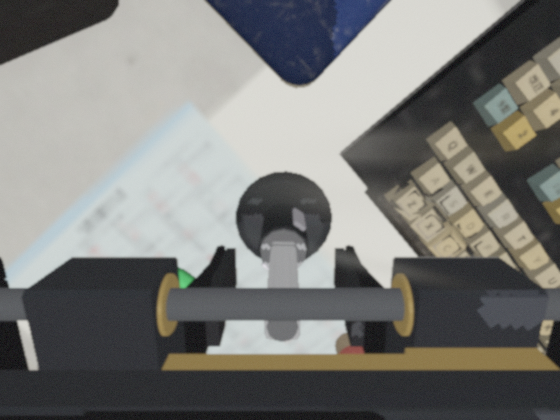

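The stylus sits centred between the fingers at column 283, with the fingers at 235 and 338, and its flat squarely faces the camera. Closing.

```bash
python3 -m jog '[{"claw":12},{"claw":6},{"claw":6},{"claw":6},{"claw":6},{"claw":6},{"claw":6},{"claw":6},{"claw":6},{"claw":6}]' 40
```

```text
$[0]: bad value
```

```bash
python3 -m jog '[{"claw":12,"dx":0,"dy":0,"dz":0,"spin":0},{"claw":6,"dx":0,"dy":0,"dz":0,"spin":0},{"claw":6,"dx":0,"dy":0,"dz":0,"spin":0},{"claw":6,"dx":0,"dy":0,"dz":0,"spin":0},{"claw":6,"dx":0,"dy":0,"dz":0,"spin":0},{"claw":6,"dx":0,"dy":0,"dz":0,"spin":0},{"claw":6,"dx":0,"dy":0,"dz":0,"spin":0},{"claw":6,"dx":0,"dy":0,"dz":0,"spin":0}]' 40
```

```text
time: 3.17
position: [0.4893, -0.388, 0.1064]
tool_rot: [-2.858, -1.302, 0.001]
ft_force: [-0.8, 0.6, -0.6]
grip_width: 0.156
grip_force: 40.0
```

The opening is 13.6 mm, so it's gripped. Pull straight up.

```bash
python3 -m jog '[{"claw":6,"dx":0,"dy":0,"dz":-2,"spin":0},{"claw":6,"dx":0,"dy":0,"dz":-4,"spin":0},{"claw":6,"dx":0,"dy":0,"dz":-6,"spin":0},{"claw":6,"dx":0,"dy":0,"dz":-8,"spin":0},{"claw":6,"dx":0,"dy":0,"dz":-10,"spin":0},{"claw":6,"dx":0,"dy":0,"dz":-13,"spin":0},{"claw":6,"dx":0,"dy":0,"dz":-18,"spin":0},{"claw":6,"dx":0,"dy":0,"dz":-26,"spin":0},{"claw":6,"dx":0,"dy":0,"dz":-36,"spin":0},{"claw":6,"dx":0,"dy":0,"dz":-48,"spin":0},{"claw":6,"dx":0,"dy":0,"dz":-60,"spin":0},{"claw":6,"dx":0,"dy":0,"dz":-70,"spin":0},{"claw":6,"dx":0,"dy":0,"dz":-75,"spin":0},{"claw":6,"dx":0,"dy":0,"dz":-75,"spin":0},{"claw":6,"dx":0,"dy":0,"dz":-75,"spin":0}]'
python3 - <<'E'
from h import *
from bench import *
s=get_state();print(s["position"])
for n in("side","wrist"):
    d=get_image(n);np.savez(f"pics/{n}3.npz",pos=s["position"],rot=s["tool_rot"],**d)
    if n=="side":
        cv2.imwrite("pics/s3.png",cv2.resize(d["frame"][160:310,215:365],None,fx=3.8,fy=3.8,interpolation=cv2.INTER_CUBIC)[...,::-1])
E
```

```text
time: 4.42
position: [0.4897, -0.3882, 0.1819]
tool_rot: [2.858, 1.302, 0.0]
ft_force: [0.9, 0.2, -1.3]
grip_width: 0.156
grip_force: 40.0
[ 0.48967106 -0.38818249  0.18186128]
```

View pics/s3.png

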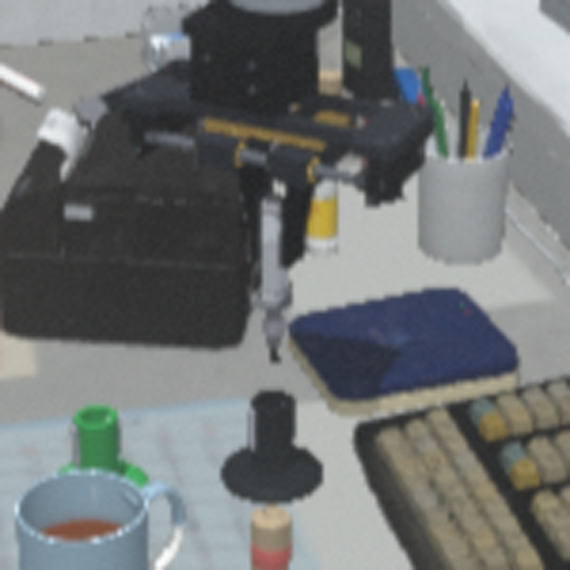

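The stylus is out and clear: its tip is at crop (275,358), px (287.4,254), above the cap, and nothing else has moved. Next I'll spin the closing axis onto the pad's y, dip the nib a few mm into the wide cap mouth and use the fixed rim to swivel the stylus 17° in a light grip. First, the spin and the tip's position.

```bash
python3 - <<'E'
from h import *
d=load("side3");o,r=ray(d,287.4,254.5)
print("tip at y plane",o+r*(-.389-o[1])/r[1])
R=Ro.from_rotvec(d["rot"]).as_matrix();y=R[:,1];print("tool y",y, "spin", np.degrees(np.arctan2(y[1],y[0])-np.arctan2(-np.cos(.075),np.sin(.075))))
E
python3 -m jog '[{"claw":6,"dx":0,"dy":0,"dz":0,"spin":7},{"claw":6,"dx":0,"dy":0,"dz":0,"spin":14},{"claw":6,"dx":0,"dy":0,"dz":0,"spin":21},{"claw":6,"dx":0,"dy":0,"dz":0,"spin":28},{"claw":6,"dx":0,"dy":0,"dz":0,"spin":35},{"claw":6,"dx":0,"dy":0,"dz":0,"spin":40},{"claw":6,"dx":0,"dy":0,"dz":0,"spin":44.7},{"claw":6,"dx":0,"dy":0,"dz":0,"spin":44.7},{"claw":6,"dx":0,"dy":0,"dz":0,"spin":44.7}]'
```

```text
tip at y plane [ 0.49066789 -0.389       0.09088787]
tool y [ 7.54532268e-01 -6.56262704e-01  5.65378484e-04] spin 44.687344213647826
time: 5.27
position: [0.4893, -0.3878, 0.1807]
tool_rot: [-3.138, -0.121, 0.002]
ft_force: [0.6, 0.1, -0.7]
grip_width: 0.162
grip_force: 40.0
```

The tip's z is 0.091 against 0.089 expected. Dip 36 mm, lighten the grip to 6 N, then draw back along tool -x.

```bash
python3 -m jog '[{"claw":6,"dx":0,"dy":0,"dz":12,"spin":0},{"claw":6,"dx":0,"dy":0,"dz":24,"spin":0},{"claw":6,"dx":0,"dy":0,"dz":32,"spin":0},{"claw":6,"dx":0,"dy":0,"dz":36,"spin":0},{"claw":6,"dx":0,"dy":0,"dz":36,"spin":0}]'
python3 -m jog '[{"claw":6,"dx":0,"dy":0,"dz":0,"spin":0},{"claw":6,"dx":0,"dy":0,"dz":0,"spin":0},{"claw":6,"dx":-4,"dy":0,"dz":0,"spin":0},{"claw":6,"dx":-8,"dy":0,"dz":0,"spin":0},{"claw":6,"dx":-12,"dy":0,"dz":1,"spin":0},{"claw":6,"dx":-15,"dy":0,"dz":1,"spin":0},{"claw":6,"dx":-18,"dy":0,"dz":2,"spin":0},{"claw":6,"dx":-21,"dy":0,"dz":2,"spin":0},{"claw":6,"dx":-24,"dy":0,"dz":2,"spin":0},{"claw":6,"dx":-24,"dy":0,"dz":2,"spin":0}]' 6
python3 - <<'E'
from h import *
from bench import *
s=get_state();print(s["position"])
d=get_image("side");np.savez("pics/side4.npz",pos=s["position"],rot=s["tool_rot"],**d)
cv2.imwrite("pics/s4.png",cv2.resize(d["frame"][190:310,235:355],None,fx=4.9,fy=4.9,interpolation=cv2.INTER_CUBIC)[...,::-1])
E
```

```text
time: 5.68
position: [0.4885, -0.3874, 0.1433]
tool_rot: [-3.137, -0.118, 0.004]
ft_force: [-0.2, -0.6, -1.4]
grip_width: 0.159
grip_force: 40.0
time: 6.52
position: [0.4649, -0.3903, 0.1437]
tool_rot: [3.139, 0.116, -0.001]
ft_force: [-0.0, 0.0, -0.3]
grip_width: 0.165
grip_force: 6.0
[ 0.46489243 -0.39031992  0.14373612]
```

View pics/s4.png

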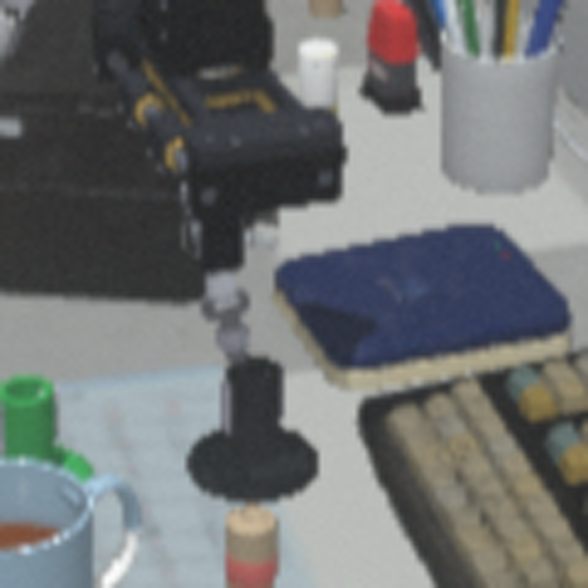

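The stylus is tilting as intended: flange at crop (223,297), bead (232,335), nib entering the cap at (240,358). I'll work out the tilt.

```bash
cat >> h.py <<'E'
def tilt(d,p,q,y0=-.39,sc=1,u0=0,v0=0):
    # points on stylus axis (px) cast on plane through y0 normal to pad y (yaw .075)
    n=np.array([-np.sin(.075),np.cos(.075),0]);P=[]
    for u,v in(p,q):
        o,r=ray(d,u0+u/sc,v0+v/sc);c=np.array([.47,y0,0]) if np.isscalar(y0) else np.array(y0);P.append(o+r*(n@(c-o))/(n@r))
    a=P[0]-P[1];return P,np.degrees(np.arctan2(-a@[np.cos(.075),np.sin(.075),0],a[2])),np.linalg.norm(a)
E
python3 - <<'E'
from h import *
d=load("side4")
print(tilt(d,(223,297),(232,335),-.389,4.9,235,190));print(tilt(d,(223,297),(240,358),-.389,4.9,235,190))
E
```

```text
([array([ 0.47258697, -0.38880561,  0.10463317]), array([ 0.47747495, -0.38843832,  0.08098291])], np.float64(11.709369828136747), np.float64(0.024152888390562097))
([array([ 0.47258697, -0.38880561,  0.10463317]), array([ 0.48188465, -0.38810698,  0.06620747])], np.float64(13.639065468415913), np.float64(0.03954072686801912))
```

The tilt is about 12–13°. Draw back 8 mm more, firm the grip, and withdraw along the stylus axis.

```bash
python3 -m jog '[{"claw":6,"dx":-3,"dy":0,"dz":0,"spin":0},{"claw":6,"dx":-6,"dy":0,"dz":1,"spin":0},{"claw":6,"dx":-8,"dy":0,"dz":2,"spin":0},{"claw":6,"dx":-8,"dy":0,"dz":2,"spin":0},{"claw":6,"dx":-8,"dy":0,"dz":2,"spin":0}]'
python3 -m jog '[{"claw":6,"dx":0,"dy":0,"dz":0,"spin":0},{"claw":6,"dx":0,"dy":0,"dz":0,"spin":0},{"claw":6,"dx":0,"dy":0,"dz":0,"spin":0},{"claw":6,"dx":-3,"dy":0,"dz":-10,"spin":0},{"claw":6,"dx":-6,"dy":0,"dz":-20,"spin":0},{"claw":6,"dx":-12,"dy":0,"dz":-40,"spin":0},{"claw":6,"dx":-18,"dy":0,"dz":-60,"spin":0},{"claw":6,"dx":-18,"dy":0,"dz":-60,"spin":0},{"claw":6,"dx":-18,"dy":0,"dz":-60,"spin":0}]' 30
python3 - <<'E'
from h import *
from bench import *
s=get_state();print(s["position"])
d=get_image("side");np.savez("pics/side5.npz",pos=s["position"],rot=s["tool_rot"],**d)
cv2.imwrite("pics/s5.png",cv2.resize(d["frame"][180:270,235:325],None,fx=6.5,fy=6.5,interpolation=cv2.INTER_CUBIC)[...,::-1])
E
```

```text
time: 6.98
position: [0.4572, -0.3904, 0.1414]
tool_rot: [-3.139, -0.117, 0.001]
ft_force: [-0.3, 0.1, -0.4]
grip_width: 0.158
grip_force: 6.0
time: 7.73
position: [0.4399, -0.3929, 0.2039]
tool_rot: [3.136, 0.116, 0.004]
ft_force: [0.5, 0.4, -0.7]
grip_width: 0.159
grip_force: 30.0
[ 0.43993524 -0.39287705  0.20393979]
```

View pics/s5.png

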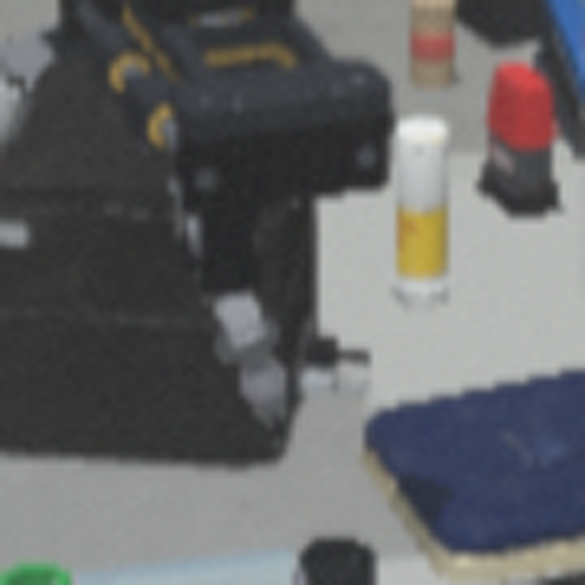

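Crop: flange at (245,340), bead (263,381), taper (275,415). I'll get the tilt from this and from the wrist depth in the tool frame, which sees the nib directly.

```bash
python3 - <<'E'
from h import *
from bench import *
d=load("side5")
for a,b in(((245,340),(263,381)),((245,340),(275,415))):print(tilt(d,a,b,(.455,-.392,0),6.5,235,180)[1:])
s=get_state();w=get_image("wrist");np.savez("pics/w5.npz",pos=s["position"],rot=s["tool_rot"],**w)
w=load("w5");C=cloud(w,w["mount"])
v,u=np.mgrid[:420,:560]
ok=(abs(C[...,1])<.015)&(C[...,0]>-.03)&(C[...,0]<.05)&(C[...,2]>.015)&(C[...,2]<.11)&(w["depth"]>0)
for z in np.arange(.016,.108,.004):
    m=ok&(abs(C[...,2]-z)<.002)
    if m.sum()>2:
        p=C[m];print(round(z,3),m.sum(),"x",np.percentile(p[:,0],[5,50,95]).round(4),"y",np.percentile(p[:,1],[3,50,97]).round(4),"uv",u[m].mean().round(1),v[m].mean().round(1),v[m].min(), w["frame"][m].mean().round(0))
E
```

```text
(np.float64(20.522023942251447), np.float64(0.020205393383897416))
(np.float64(18.891456441149174), np.float64(0.03660804555089982))
0.016 140 x [0.0092 0.0101 0.0112] y [-0.0117  0.0002  0.012 ] uv 284.5 246.6 244 148.0
0.02 146 x [0.01   0.0112 0.0122] y [-0.0064 -0.0001  0.0064] uv 284.1 241.9 238 162.0
0.024 135 x [0.0111 0.0125 0.0134] y [-0.0063  0.0004  0.0066] uv 284.5 236.8 233 161.0
0.028 127 x [0.0127 0.0137 0.0146] y [-0.0064 -0.0001  0.0062] uv 284.4 231.8 228 162.0
0.032 127 x [0.0131 0.0149 0.0157] y [-0.0071 -0.0001  0.0069] uv 284.2 227.5 224 144.0
0.036 392 x [0.0154 0.0189 0.0228] y [-0.0089 -0.0001  0.0085] uv 284.2 217.2 208 122.0
0.04 498 x [0.0056 0.0136 0.0226] y [-0.0123  0.0004  0.0126] uv 284.6 224.8 207 116.0
0.044 47 x [0.0012 0.0039 0.0065] y [-0.0113 -0.0081  0.0117] uv 284.1 239.4 224 118.0
0.052 47 x [0.0195 0.0208 0.0224] y [-0.0043 -0.0002  0.0046] uv 284.3 205.6 202 140.0
0.056 185 x [0.0185 0.0219 0.0244] y [-0.007   0.0004  0.0075] uv 284.9 203.1 197 141.0
0.06 89 x [0.0169 0.0235 0.0255] y [-0.0086 -0.0008  0.0088] uv 283.3 200.2 195 145.0
0.064 7 x [0.0214 0.0244 0.025 ] y [-0.0071 -0.0002  0.006 ] uv 283.9 196.7 194 141.0
0.068 35 x [0.0231 0.0244 0.0252] y [-0.0046 -0.0002  0.0047] uv 284.2 193.6 191 119.0
0.072 35 x [0.0222 0.0248 0.0259] y [-0.0053  0.0004  0.0054] uv 284.6 192.3 190 126.0
0.08 31 x [0.0243 0.0253 0.0268] y [-0.0023  0.0004  0.003 ] uv 284.6 187.9 185 81.0
0.084 47 x [0.0237 0.0265 0.0278] y [-0.0036 -0.0003  0.0037] uv 284.2 185.6 182 110.0
```

The grip's front flat slopes 0.308, i.e. 17.1° against the 17.2° wanted. The tip is at about tool (25, 0, 88) mm, which agrees with the pivot geometry. Now carry it over the printer (tip at 0.20 or higher) to hover behind the cross.

```bash
python3 -m jog '[{"claw":6,"dx":0,"dy":0,"dz":-35,"spin":0},{"claw":6,"dx":0,"dy":0,"dz":-70,"spin":0},{"claw":6,"dx":0,"dy":0,"dz":-90,"spin":0},{"claw":6,"dx":5,"dy":-25,"dz":-90,"spin":0},{"claw":6,"dx":12,"dy":-60,"dz":-90,"spin":0},{"claw":6,"dx":20,"dy":-100,"dz":-90,"spin":0},{"claw":6,"dx":28,"dy":-140,"dz":-90,"spin":0},{"claw":6,"dx":36,"dy":-180,"dz":-90,"spin":0},{"claw":6,"dx":44,"dy":-220,"dz":-90,"spin":0},{"claw":6,"dx":52,"dy":-260,"dz":-90,"spin":0},{"claw":6,"dx":60,"dy":-300,"dz":-90,"spin":0},{"claw":6,"dx":68,"dy":-340,"dz":-90,"spin":0},{"claw":6,"dx":76,"dy":-380,"dz":-90,"spin":0},{"claw":6,"dx":84,"dy":-420,"dz":-90,"spin":0},{"claw":6,"dx":90,"dy":-455,"dz":-90,"spin":0},{"claw":6,"dx":95,"dy":-485,"dz":-90,"spin":0},{"claw":6,"dx":99,"dy":-505,"dz":-90,"spin":0},{"claw":6,"dx":99,"dy":-509,"dz":-80,"spin":0},{"claw":6,"dx":99,"dy":-509,"dz":-80,"spin":0},{"claw":6,"dx":99,"dy":-509,"dz":-80,"spin":0}]'
python3 -m jog '[{"claw":6,"dx":0,"dy":0,"dz":25,"spin":0},{"claw":6,"dx":0,"dy":0,"dz":50,"spin":0},{"claw":6,"dx":0,"dy":0,"dz":75,"spin":0},{"claw":6,"dx":0,"dy":0,"dz":90,"spin":0},{"claw":6,"dx":0,"dy":0,"dz":95,"spin":0},{"claw":6,"dx":0,"dy":0,"dz":95,"spin":0},{"claw":6,"dx":0,"dy":0,"dz":95,"spin":0}]'
cat > look.py <<'E'
from h import *
from bench import *
import sys
nm=sys.argv[1]
s=get_state();w=get_image("wrist");np.savez(f"pics/{nm}.npz",pos=s["position"],rot=s["tool_rot"],**w)
w=load(nm);C=cloud(w,w["mount"]);W=cloud(w,wT(w))
print("pos",s["position"].round(4) if hasattr(s["position"],"round") else s["position"],"F",np.round(s["ft_force"],2),Ro.from_rotvec(s["tool_rot"]).as_matrix()[:,0].round(4))
# tilt from front flat
m=(abs(C[...,1])<.005)&(C[...,2]>.018)&(C[...,2]<.031)&(C[...,0]>.005)&(C[...,0]<.02)
k=np.polyfit(C[m][:,2],C[m][:,0],1);print("tilt deg",np.degrees(np.arctan(k[0])),"axis x at z0",k[1]-.007*np.hypot(1,k[0]))
# pad plane
v,u=np.mgrid[:420,:560]
m=(W[...,2]>.012)&(W[...,2]<.075)&(w["depth"]>0)&(W[...,1]>.09)&(W[...,1]<.24)&(W[...,0]>.47)&(W[...,0]<.58)&(v<235)
P=W[m]
for _ in range(3):
    k=np.linalg.lstsq(np.c_[P[:,:2],np.ones(len(P))],P[:,2],rcond=None)[0];r=P[:,2]-np.c_[P[:,:2],np.ones(len(P))]@k;P=P[abs(r)<.003]
n=np.r_[-k[:2],1];n/=np.linalg.norm(n);print("n",n.round(4),"slope",np.degrees(np.arccos(n[2])),"yaw",np.arctan2(-n[1],-n[0]),len(P),"z at cross",k@[.526,.124,1])
np.save("pics/plane.npy",k)
g=w["frame"].astype(int).min(2)
th=(g>110).astype(np.uint8)
N,l,st,ce=cv2.connectedComponentsWithStats(th)
for i in range(1,N):
    b=st[i]
    if 40<b[4]<1500 and b[2]<90 and b[3]<90 and b[1]<230:
        uc,vc=b[0]+(b[2]-1)/2,b[1]+(b[3]-1)/2
        o,ry=ray(w,uc,vc,wT(w));t=(k[:2]@o[:2]+k[2]-o[2])/(ry[2]-k[:2]@ry[:2]);print("blob",b.tolist(),(o+t*ry).round(4))
E
python3 look.py w6
```

```text
time: 9.5
position: [0.4997, 0.1218, 0.2799]
tool_rot: [3.138, 0.117, -0.005]
ft_force: [0.4, -0.7, -0.9]
grip_width: 0.159
grip_force: 30.0
time: 10.08
position: [0.501, 0.122, 0.1872]
tool_rot: [3.139, 0.115, 0.001]
ft_force: [-0.8, 1.3, -0.4]
grip_width: 0.158
grip_force: 30.0
pos [0.501  0.122  0.1872] F [-0.75  1.34 -0.45] [9.973e-01 7.290e-02 6.000e-04]
tilt deg 16.655490442290418 axis x at z0 -0.0018911011703441607
n [-0.2947 -0.0209  0.9554] slope 17.185670823531346 yaw 0.07080312595205375 21567 z at cross 0.040023828774509634
blob [131, 97, 20, 9, 49] [0.5734 0.2348 0.0571]
blob [152, 97, 26, 7, 64] [0.5754 0.2169 0.0573]
blob [153, 163, 27, 25, 235] [0.515  0.2228 0.0388]
blob [220, 165, 26, 22, 259] [0.5186 0.1671 0.0387]
blob [273, 164, 28, 22, 330] [0.5229 0.1219 0.039 ]
blob [271, 194, 29, 17, 347] [0.4969 0.1213 0.031 ]
blob [258, 213, 11, 8, 42] [0.4807 0.14   0.0264]
blob [248, 217, 12, 16, 47] [0.4716 0.1484 0.0238]
blob [191, 223, 15, 9, 59] [0.4651 0.1994 0.0229]
blob [223, 223, 22, 8, 62] [0.4681 0.1667 0.0231]
```

The pad's slope is 17.19° and the stylus 16.7°, and the yaws agree to within 0.002. The cross blob is slightly hidden by the nib, so I'll drop lower and further back for a clean, near measurement.

```bash
python3 -m jog '[{"claw":6,"dx":-15,"dy":0,"dz":0,"spin":0},{"claw":6,"dx":-22,"dy":0,"dz":15,"spin":0},{"claw":6,"dx":-22,"dy":0,"dz":30,"spin":0},{"claw":6,"dx":-22,"dy":0,"dz":38,"spin":0},{"claw":6,"dx":-22,"dy":0,"dz":38,"spin":0},{"claw":6,"dx":-22,"dy":0,"dz":38,"spin":0},{"claw":6,"dx":-22,"dy":0,"dz":38,"spin":0}]'
python3 look.py w7; python3 - <<'E'
from h import *
w=load("w7");cv2.imwrite("pics/w7c.png",cv2.resize(w["frame"][120:230,215:355],None,fx=5,fy=5,interpolation=cv2.INTER_CUBIC)[...,::-1])
E
```

```text
time: 10.72
position: [0.4795, 0.1217, 0.1497]
tool_rot: [-3.139, -0.117, -0.003]
ft_force: [0.4, 0.3, -0.5]
grip_width: 0.155
grip_force: 30.0
pos [0.4795 0.1217 0.1497] F [ 0.38  0.32 -0.54] [0.9972 0.0746 0.0018]
tilt deg 16.631489038919707 axis x at z0 -0.0018967959003638275
n [-0.295  -0.0211  0.9553] slope 17.20357027348517 yaw 0.07123261939956835 31502 z at cross 0.040077364751491845
blob [133, 141, 32, 29, 311] [0.515  0.2228 0.0389]
blob [212, 143, 30, 26, 344] [0.5189 0.1667 0.0388]
blob [273, 142, 31, 29, 450] [0.5219 0.1224 0.0388]
blob [215, 203, 25, 19, 103] [0.472  0.1671 0.0243]
```

The cross's centre is now fully visible at px (288,156), giving (0.5219, 0.1224, 0.0388), consistent with the row of marks and the plane. I'll go to 8 mm short along the normal and check the nib length from the flange in the depth.

```bash
python3 -m jog '[{"claw":6,"dx":8,"dy":1,"dz":5,"spin":0},{"claw":6,"dx":15.5,"dy":2.4,"dz":10,"spin":0},{"claw":6,"dx":15.5,"dy":2.4,"dz":15.4,"spin":0},{"claw":6,"dx":15.5,"dy":2.4,"dz":15.4,"spin":0},{"claw":6,"dx":15.5,"dy":2.4,"dz":15.4,"spin":0},{"claw":6,"dx":15.5,"dy":2.4,"dz":15.4,"spin":0}]'
cat > gap.py <<'E'
from h import *
from bench import *
import sys
X=np.array([.5219,.1224,.0388])
F=[];S=[]
for i in range(int(sys.argv[1])):
    s=get_state();w=get_image("wrist");d=dict(pos=s["position"],rot=s["tool_rot"],**w);F.append(s["ft_force"])
    C=cloud(d,d["mount"])
    m=(abs(C[...,1])<.005)&(C[...,2]>.018)&(C[...,2]<.031)&(C[...,0]>.005)&(C[...,0]<.02)
    k=np.polyfit(C[m][:,2],C[m][:,0],1);t=np.arctan(k[0]);x0=k[1]-.007*np.hypot(1,k[0])
    a=np.array([np.sin(t),0,np.cos(t)]);c=np.array([x0,0,0])
    q=C-c;sl=q@a;rad=np.linalg.norm(q-sl[...,None]*a,axis=-1)
    m=(rad>.0095)&(rad<.0125)&(sl>.03)&(sl<.055)&(C[...,0]>.012);fl=np.median(sl[m])
    tip=c+a*(fl+.052)
    R=Ro.from_rotvec(s["tool_rot"]).as_matrix();tw=R@tip+s["position"]
    kk=np.load("pics/plane.npy");n=np.r_[-kk[:2],1];n/=np.linalg.norm(n)
    S.append(np.r_[np.degrees(t),fl*1e3,tip*1e3,R.T@(X-tw)*1e3,n@(tw-X)*1e3,np.degrees(np.arccos(n@-(R@a)))])
np.set_printoptions(suppress=True,precision=2)
print("tilt,flange s,tip tool xyz,to cross in tool xyz mm,gap,angle err\n",np.mean(S,0));print("F",np.mean(F,0),np.std(F,0),"F.n",np.mean(F,0)@n,s["position"])
E
python3 gap.py 5; python3 look.py w8 | tail -5
```

```text
time: 11.27
position: [0.4939, 0.1203, 0.1329]
tool_rot: [-3.139, -0.118, 0.001]
ft_force: [0.4, -0.7, -0.4]
grip_width: 0.161
grip_force: 30.0
tilt,flange s,tip tool xyz,to cross in tool xyz mm,gap,angle err
 [16.81 41.88 25.16  0.   89.87  2.77  0.03  4.51  5.13  0.45]
F [ 0.3  -0.03 -0.72] [0.59 0.46 0.38] F.n -0.776171535869889 [0.49 0.12 0.13]
blob [122, 165, 33, 29, 321] [0.515  0.2229 0.0388]
blob [205, 167, 31, 26, 352] [0.5189 0.1666 0.0388]
blob [269, 166, 32, 27, 272] [0.5226 0.1224 0.039 ]
blob [274, 171, 22, 12, 130] [0.5245 0.1225 0.0396]
blob [271, 194, 29, 17, 340] [0.5049 0.1207 0.0335]
```

The gap is about 5 mm with the stylus 0.45° off square, and the lateral correction is about 1.3 mm up the slope. I'll press part-way and read the force.

```bash
python3 -m jog '[{"claw":6,"dx":1.5,"dy":0,"dz":1,"spin":0},{"claw":6,"dx":2.5,"dy":0,"dz":3,"spin":0},{"claw":6,"dx":3,"dy":0,"dz":5,"spin":0},{"claw":6,"dx":3.5,"dy":0,"dz":6.5,"spin":0},{"claw":6,"dx":4,"dy":0,"dz":8,"spin":0},{"claw":6,"dx":4,"dy":0,"dz":8,"spin":0},{"claw":6,"dx":4,"dy":0,"dz":8,"spin":0}]'
python3 gap.py 12
```

```text
time: 12.15
position: [0.4982, 0.1205, 0.1252]
tool_rot: [3.139, 0.117, 0.0]
ft_force: [-0.2, 0.5, 1.4]
grip_width: 0.158
grip_force: 30.0
tilt,flange s,tip tool xyz,to cross in tool xyz mm,gap,angle err
 [16.99 41.91 25.37  0.   89.81 -1.6  -0.1  -3.39 -3.71  0.3 ]
F [ 0.19 -0.14  0.98] [0.35 0.38 0.46] F.n 0.8793040068612965 [0.5  0.12 0.13]
```

The force rise of 1.66 N corresponds to 3.9 mm of nib travel and the depth says 3.7 mm, so they agree. Another 1.2 mm.

```bash
python3 -m jog '[{"claw":6,"dx":0.1,"dy":0,"dz":0.6,"spin":0},{"claw":6,"dx":0.2,"dy":0,"dz":1.2,"spin":0},{"claw":6,"dx":0.2,"dy":0,"dz":1.2,"spin":0},{"claw":6,"dx":0.2,"dy":0,"dz":1.2,"spin":0}]'
python3 gap.py 12; python3 look.py w9 | tail -4; python3 - <<'E'
from h import *
from bench import *
w=load("w9");a=cv2.resize(w["frame"][130:240,235:335],None,fx=5.3,fy=5.3,interpolation=cv2.INTER_CUBIC)
d=get_image("top");b=cv2.resize(d["frame"][150:270,110:200],None,fx=3,fy=3,interpolation=cv2.INTER_CUBIC)
W=np.zeros((590,800,3),np.uint8);W[:a.shape[0],:a.shape[1]]=a;W[:b.shape[0],530:]=b;cv2.imwrite("pics/fin.png",W[...,::-1])
E
```

```text
time: 13.08
position: [0.4984, 0.1206, 0.124]
tool_rot: [3.139, 0.117, 0.0]
ft_force: [0.2, 0.1, 1.4]
grip_width: 0.163
grip_force: 30.0
tilt,flange s,tip tool xyz,to cross in tool xyz mm,gap,angle err
 [17.   41.89 25.38  0.   89.78 -1.85 -0.08 -4.6  -4.94  0.31]
F [ 0.22 -0.08  1.46] [0.4  0.43 0.33] F.n 1.3319994995630926 [0.5  0.12 0.12]
blob [137, 89, 32, 6, 94] [0.5771 0.2017 0.0575]
blob [117, 174, 34, 29, 336] [0.515  0.2226 0.0389]
blob [268, 174, 33, 37, 594] [0.5197 0.1224 0.0381]
blob [202, 176, 33, 26, 335] [0.5189 0.1665 0.0389]
```

View pics/fin.png

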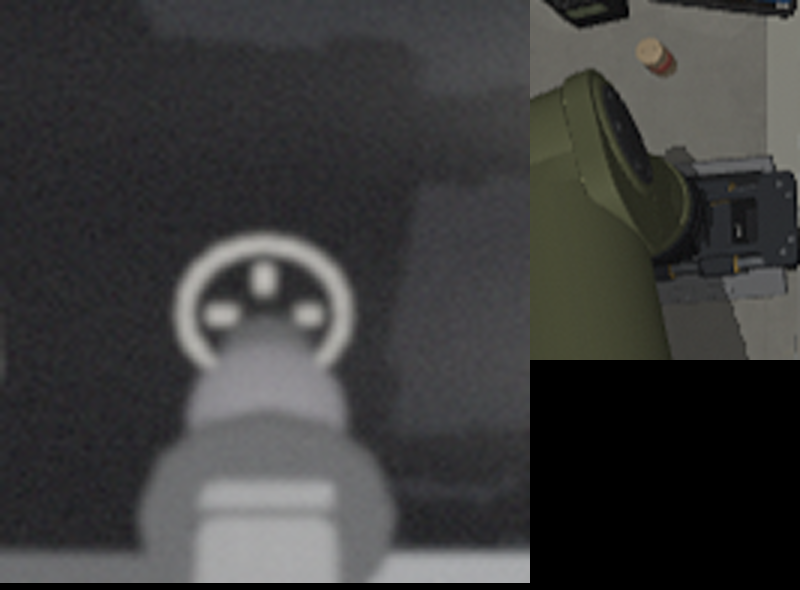

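The final picture shows the nib covering the cross's centre at crop (264,315), with equal white arms at (221,315) and (309,315). Nib travel is about 5 mm at about 2.1 N, with the stylus 0.3° off square. Handing in.

```bash
python3 -c "
from bench import *
print(close_job())"
```

```text
the job is handed in; nothing more can be done
None
```

The job is handed in at about 14 s: the stylus was pulled from the black stand's cap and is still held on the cross, with the nib pushed in about 5 mm (about 2.1 N), about 0.3° off square and within about 0.5 mm of the centre by my measurement.

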